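# Check a night-light's contact gap with gauge and inspection mirror

## Robot

A 7-joint arm with a two-finger parallel gripper is mounted at the origin on the work surface. World frame = base frame: x ahead of the robot, y to its left, z up, the work surface at z = 0. Lengths are in mm, angles in rad, forces in N, time in s.
With the tool pointing down it reaches from about 400 to 850 mm from the base axis. Payload 4.5 kg.
Tool frame: the origin (TCP) lies at the very end of the fingers, on their centre line; the grasp point (between the pads) lies env.pinch_z behind it (env.pinch_z is the distance from the TCP to the grasp point, in mm); z points along the fingers, y is the line along which they close (so a half turn about z gives the same grasp; the last joint's range is limited). The gripper opens to 88 mm and grips with 3 to 60 N. Pads are 18 mm wide; open, the fingers measure 123 mm over their backs; the gripper's body (75 mm by 187 mm) begins 45 mm behind the grasp point.
Start: joints at [1.228, 0.689, -0.195, 1.565, 0.157, 0.902, -0.215], TCP at [229.997, -581.167, 238.743] pointing down, gripper open.
Joint ranges: [-3.01, 3.01], [-0.46, 2.08], [-1.47, 1.51], [0.13, 2.56], [-1, 4.14], [0.04, 2.09], [-2.66, 2.66]. Speed limits (rad/s): [2.57, 2.57, 3.14, 3.14, 3.14, 3.14, 3.14].

## Interface

Orientations are given as a unit quaternion [x, y, z, w].
In Python, from workcell import monitor, viewer, workorder, env gives the robot as it stands.
- The arm moves only by the shell command python3 -m handwheel 'ROWS' [FORCE]. ROWS is JSON, a list of rows, each an object of numbers: "x", "y", "z": the shift along the world's x, y, z in units of 30 mm (1.0 is 30 mm); "spin": the turn about the world's z in units of 5 degrees (1.0 is 5 degrees); "jaw": the opening, from 0 (shut) to 1 (fully open). A call has 1 to 20 rows; each row shifts and turns the commanded pose from where the row before left it; what a row does not reach is not made up. A row lasts 1/12 s, in which the tool goes at most 41.7 mm and 7.16 degrees, less where a joint would pass 70% of its speed; a pose out of reach is approached as far as the arm can. A call is refused whole if a number of a shift passes 1 or a number of a turn 1, either way. A call with a gripper value outside its range is refused whole. The fingers move at their own pace and stop on an object; FORCE is the grip in N (left out, the last holds). Time passes only in rows, so rows that do not move let the fingers close. It gives the time, the measured TCP pose, the force, the opening and the grip force at its end, in the units of the state.
- monitor.sense(): the state, without advancing time (a new reading comes with each control period).
- viewer.camera(name): name is "scene" or "top"; returns a dict with "color" (480x640x3 uint8, blue, green, red), "depth" (480x640 float32, mm along the optical axis (not along the pixel's ray), 0 where there is no reading), "vfov" (degrees; the focal length in pixels is half the picture's height over the tangent of half this angle, whatever the lens; pixels are square), "cx", "cy" (the principal point, pixels), "cam_to_world" (4x4, takes a point from camera to world coordinates). Camera axes: x right, y up, looking along -z (the intrinsics and any distortion apply to the point x, -y, -z); pixel columns grow to the right and rows downward; lengths in mm; the calibration is good to about 2 mm. A picture is of the moment at which its call begins.
- workorder.hand_in(): hands the job in; it is judged then, once.
The state is a dict: "time": time; "joints": joint angles; "qvel": joint speeds; "joint_efforts": joint torques, N m; "ee_pos": TCP position; "orientation": TCP orientation; "wrist_force": force on the tool from outside, world axes, zero at the start; "moment": the same for the moment, N m; "finger_gap": finger opening in mm; "grasp_force": force on a finger pad.
Only numpy, scipy, OpenCV 4.12 (cv2) and the standard library are available. Lean on these libraries where they do the work, as an engineer would, in place of code of your own. Each camera call takes 0.05 s, during which the arm holds its last target. There are 200 camera calls.

## Task

Take the flat gap gauge out of its wooden rest and push its steel blade into the contact gap of the opened teal turtle lamp, down to the gauge's depth stop, with the magenta dot towards the lamp's open front (the side away from the turtle head), and let go of it there. Then take the orange grip of the swivelling mirror and turn the mirror until the little black camera, which looks into it, sees the magenta dot in the middle of the mirror's reflection. The mirror springs back when released, so finish while still holding it steady at that angle, and leave the other things on the table where they are.

Things in the scene. Friction and masses are not known exactly. Their poses are not given: they have to be found in the camera images.
- gauge: Flat gap gauge, upright, 85 mm tall, 70 g. Steel blade 4 thick (its x) x 24 wide (y) x 30 mm long; above it a grey grip 14 (x) x 36 (y) x 55 mm with a black band near its top. The step between them, 30 mm above the tip, is the depth stop. Magenta dot on the grip's -x face only. Origin: middle of the blade tip; z up. Starts in the rest's slot, stop on its top (tip 5 mm above table), 1.5 mm play.
- dot (a point): Centre of the gauge's magenta dot, 14 mm across, on the grip's -x face, 45 mm above the blade tip (axes as the gauge's). A magenta line on top of the grip, along the dot's side, shows from above which side that is; at the start that side faces roughly the robot's side of the table (world -x).
- rest: Wooden block 60 x 70 x 35 mm (x, y, z), fixed, with the slot in its top in which the gauge starts. Origin: centre of its underside.
- gap (a point): Middle of the mouth of the contact gap: a vertical slot in the teal lamp's flat top, 45 mm above the table, between two copper strips. 7 mm across (its x), 27 mm long (its y), 36 mm deep, edges chamfered. z up, -x towards the lamp's open front (turned roughly towards the mirror), turtle head at +x.
- lamp: Teal base of an opened turtle night-light, fixed: block 70 x 90 x 45 mm (x, y, z), turtle head at +x, four round feet at the corners, one upright side wall 6 mm thick along its -y edge, up to 80 mm above the table. Origin: centre of its underside, below the gap.
- rig: Dark steel base, fixed, carrying the swivel mirror and a small black camera. Origin: on the mirror's vertical swivel axis, at table height. The camera is 0.35 rad clockwise (from above) of the rig's +x axis; lens 168 mm from the swivel axis, 67.5 mm above the table, looking straight at the axis; camera top 85 mm above the table.
- mirror: Upright mirror in a black frame, 76 wide (its y) x 64 tall x 6 mm, 35 to 100 mm above the table. Origin: on the swivel axis at table height; +x is where the silvered face looks, z up. At rest it faces the camera squarely; it turns only counterclockwise (from above), up to 1.4 rad, against a 0.08 N m/rad spring that swings it back when let go. Take the reflecting plane as through the axis.
- mirror_grip (a point): Where to hold the mirror: on the swivel axis, 129 mm above the table, in the orange bar on top of the frame, 12 mm thick (mirror's x), 40 mm wide (mirror's y), from 100 to 142 mm above the table. Axes as the mirror's.
- sight: The camera's line of sight after the mirror (only a small brass hub under the mirror is solid). Origin on the swivel axis, 67.5 mm above the table; +x points along the reflected sight, y to its left, z up. Turns twice as far as the mirror; at rest points back at the camera. The camera sees the dot mid-view when the dot lies on this +x axis, seen from above.
- driver: bystander: orange-handled screwdriver lying flat, about 200 mm long
- shell: bystander: teal plastic dome, the lamp's removed shell, 124 mm across, 46 mm high. Origin: centre of its underside
- motor: bystander: black round motor, 52 mm across, 44 mm high. Origin: centre of its underside
- mug: bystander: blue mug, 80 mm across, 90 mm high. Origin: centre of its underside
- tape: bystander: roll of blue tape lying flat, 90 mm across, 20 mm high. Origin: centre of its underside
- spray: bystander: grey spray can with red cap, 50 mm across, 150 mm high. Origin: centre of its underside
Things that resemble listed ones, but are neither listed nor needed, are in the scene too. What is meant by the gauge is not blue or yellow, and is the smaller of those in its own colour.

How it is judged (in metres and radians):
On the way, in this order (a step that is already met when the one before it is completed fails the run):
1. the gauge is lifted clear of its rest (z of gauge in the frame of rest above 0.05 m and contact force between the fingers and gauge above 0.3 N), for 0.1 s.
2. the gauge's blade is in the contact gap down to its stop, dot to the front, and released (z of gauge in the frame of gap below -0.0265 m and x of gauge in the frame of gap between -0.005 and 0.005 m and y of gauge in the frame of gap between -0.005 and 0.005 m and x of dot in the frame of gap below -0.003 m and angle between gauge's own z axis and vertical below 0.1 rad and contact force between the fingers and gauge below 0.1 N), for 0.2 s.
At the end, for the whole second after the job is handed in: Gauge released in the gap: tip 26.5 mm or more below the mouth, within 5 mm of its middle, upright within 0.1 rad, dot to the open front. Fingers hold the mirror (over 0.5 N, under 0.1 rad/s, not propped by the gauge); the reflected line of sight passes within 15 mm of the dot, seen from above (all of step 2 and y of dot in the frame of sight between -0.015 and 0.015 m and x of dot in the frame of sight above 0.05 m and contact force between the fingers and mirror above 0.5 N and contact force between gauge and mirror below 0.1 N and angular speed of mirror below 0.1 rad/s and linear speed of gauge below 0.02 m/s); the arm keeps its last pose, push and grip.
It fails at once if a bystander is moved more than 30 mm (distance of any of driver, shell, motor, mug, tape, spray from where it was at the start of the episode above 0.03 m).
It also fails if it takes over 43 s, if anything falls off the work surface, if the arm or the gripper's body presses on something with over 40 N, if the wrist force passes 120 N, or if a joint passes its speed limit or range.

## Working session

There is one attempt and no reset: what is moved stays moved. The work goes in short steps, Python scripts to look and compute and a shell command to move; the robot and the scene stay as the last step left them, time stands still between calls to the robot, and variables do not carry over. Pictures are saved under pics/ and viewed, at most 10 in all, crops included, and the job is handed in when it is done.

```bash
mkdir -p pics; python3 - <<'E'
from workcell import monitor, viewer, workorder, env
import cv2,numpy as np
s=monitor.sense(); print(s['time'],s['ee_pos'],s['orientation'],s['finger_gap'],env.pinch_z)
for n in('scene','top'):
    c=viewer.camera(n); cv2.imwrite(f'pics/{n}0.png',c['color']); np.savez(f'pics/{n}0.npz',**c)
    print(n,c['vfov'],c['cx'],c['cy'],c['cam_to_world'].round(3).tolist(),[k for k in c])
E
```

```text
0.0 [ 229.66236821 -580.58169766  237.89988847] [ 9.82299540e-01  1.87314535e-01 -2.50673511e-04 -9.03532513e-04] 87.98057327196943 18.700000000000003
scene 45.68271810230953 316.0346140798739 240.73828107575807 [[0.809, -0.381, 0.448, 1169.181], [0.588, 0.499, -0.637, -972.545], [0.019, 0.779, 0.627, 990.941], [0.0, 0.0, 0.0, 1.0]] ['color', 'depth', 'vfov', 'cx', 'cy', 'cam_to_world']
top 53.73042688262254 310.4925904170481 229.62847214043651 [[-0.013, 0.991, -0.136, 370.579], [-1.0, -0.017, -0.026, -57.266], [-0.028, 0.136, 0.99, 1336.547], [0.0, 0.0, 0.0, 1.0]] ['color', 'depth', 'vfov', 'cx', 'cy', 'cam_to_world']
```

View pics/scene0.png

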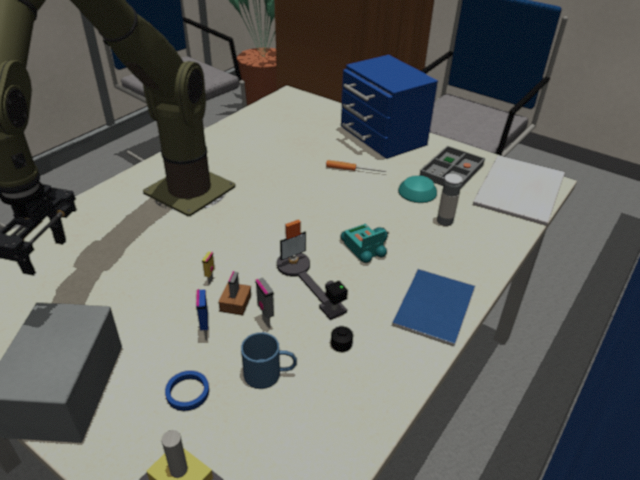

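View pics/top0.png

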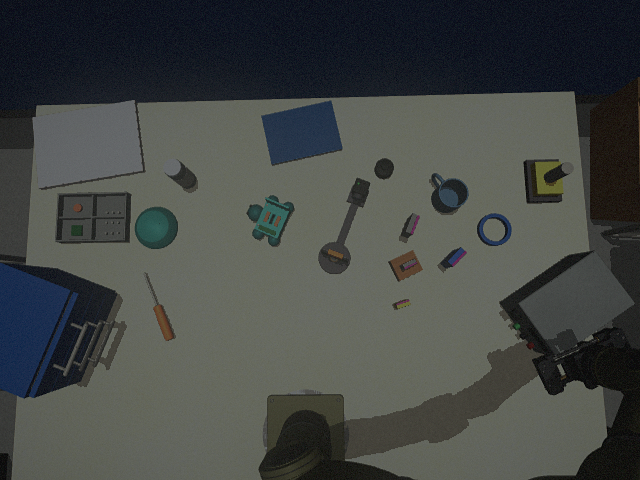

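Scene view: rest with a grey gauge at (234,290), rig at (293,262), lamp at (365,240). Could be taken for the gauge: grey in the wooden rest, top (406,264)/scene (234,285); larger grey, top (410,227)/scene (265,298); blue, top (452,258)/scene (202,308); yellow, top (401,304)/scene (208,265). My choice is the smaller grey one, in the wooden rest; I'll check it in a close crop.

```bash
cat > h.py <<'E'
import numpy as np,cv2
from workcell import viewer
def load(n): return dict(np.load(f'pics/{n}0.npz'))
def snap(n): return viewer.camera(n)
def ray(c,u,v):
    f=240/np.tan(np.radians(float(c['vfov']))/2); T=c['cam_to_world']
    d=T[:3,:3]@np.array([(u-c['cx'])/f,-(v-c['cy'])/f,-1]); return T[:3,3],d
def onz(c,u,v,z):
    o,d=ray(c,u,v); return o+d*(z-o[2])/d[2]
def proj(c,p):
    f=240/np.tan(np.radians(float(c['vfov']))/2); T=c['cam_to_world']
    q=T[:3,:3].T@(np.array(p)-T[:3,3]); return c['cx']+f*q[0]/-q[2], c['cy']-f*q[1]/-q[2]
def pt(c,u,v):  # depth point
    o,d=ray(c,u,v); return o+d*c['depth'][int(round(v)),int(round(u))]
E
python3 - <<'E'
from h import *
t,s=load('top')['color'],load('scene')['color']
def crop(im,x,y,w): # 4:3
    h=w*3//4; return cv2.convertScaleAbs(cv2.resize(im[y:y+h,x:x+w],(400,300),interpolation=cv2.INTER_CUBIC),alpha=1.5)
cv2.imwrite('pics/crop1.png',np.vstack([np.hstack([crop(t,380,220,80),crop(s,190,250,100)]),np.hstack([crop(t,240,185,80),crop(t,310,175,120)])]))
E
```

```text
(no output)
```

View pics/crop1.png

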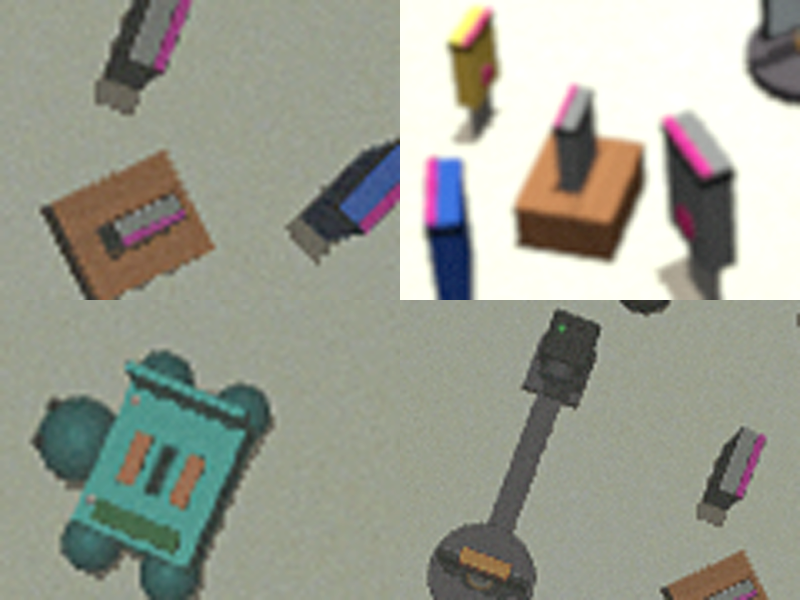

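The close crop shows the gauge in the rest (tile pixel (148,222)): short, grey, with a magenta line, smaller than the other grey one (150,50), so the choice stands. The lamp's gap is the dark slit between the copper strips, around top (272,219), with the wall on its upper edge and the head to the left.

```bash
cat >> h.py <<'E'
def heights(c):
    v,u=np.mgrid[:480,:640]; f=240/np.tan(np.radians(float(c['vfov']))/2); T=c['cam_to_world']
    d=np.stack([(u-c['cx'])/f,-(v-c['cy'])/f,-np.ones_like(u)],-1)*c['depth'][...,None]
    return d@T[:3,:3].T+T[:3,3]
def masks(c):
    h,s,v=[a.astype(int) for a in cv2.split(cv2.cvtColor(c['color'],cv2.COLOR_BGR2HSV))]
    return dict(mag=(h>140)&(h<172)&(s>90),orange=((h<16)|(h>174))&(s>95),teal=(h>75)&(h<98)&(s>90),grey=(s<60)&(v>75))
def rect(c,m,z):
    "min-area rectangle of the mask's pixels cast on plane z: centre, (long,short), direction of long axis (deg)"
    v,u=np.nonzero(m); P=np.array([onz(c,a,b,z)[:2] for a,b in zip(u,v)]).astype(np.float32)
    (cx,cy),(w,h),a=cv2.minAreaRect(P)
    if w<h: w,h,a=h,w,a+90
    e=np.linalg.eigh(np.cov(P.T))[1][:,1]
    return dict(mean=P.mean(0).round(1),box=(round(cx,1),round(cy,1)),size=(round(w,1),round(h,1)),ang=round((a+90)%180-90,1),pca=round(float((np.degrees(np.arctan2(e[1],e[0]))+90)%180-90),1),n=len(P))
def win(x,y,w,h):
    m=np.zeros((480,640),bool); m[y:y+h,x:x+w]=1; return m
E
python3 - <<'E'
from h import *
t=load('top'); W=heights(t); M=masks(t)
g=win(395,252,30,22)
print('table z',np.median(W[330:350,200:280,2]))
print('gauge z>80',rect(t,g&(W[...,2]>75),90)); print('mag',rect(t,g&M['mag'],90))
print('heights gauge',np.sort(W[...,2][g])[::-40][:12].round())
r=win(385,245,42,40)
print('rest',rect(t,r&(W[...,2]>28)&(W[...,2]<42),35))
l=win(245,190,52,58)
print('lampblock teal',rect(t,l&M['teal']&(abs(W[...,2]-45)<5),45))
print('wall',rect(t,l&(W[...,2]>70),80))
n,lab,st,ce=cv2.connectedComponentsWithStats((l&M['orange']).astype(np.uint8))
for i in range(1,n):
    if st[i,4]>4: print('cu',st[i],rect(t,lab==i,45), np.median(W[lab==i][:,2]))
b=win(318,235,36,40); print('bar',rect(t,b&M['orange']&(W[...,2]>125),142))
print('base',rect(t,win(300,235,60,45)&(t['color'].max(2)<75),5))
print('cam',rect(t,win(345,170,30,40)&(W[...,2]>72),85))
E
```

```text
table z 0.005854804766613597
gauge z>80 {'mean': array([ 448.4, -281.3], dtype=float32), 'box': (452.9, -287.0), 'size': (53.7, 21.5), 'ang': -50.7, 'pca': -62.6, 'n': 82}
mag {'mean': array([ 443.6, -284.4], dtype=float32), 'box': (444.4, -285.2), 'size': (33.0, 3.5), 'ang': -64.5, 'pca': -65.7, 'n': 20}
heights gauge [1337.   90.   76.   39.   37.   37.   36.   35.   35.   34.   33.   31.]
rest {'mean': array([ 447.7, -281.3], dtype=float32), 'box': (448.4, -282.2), 'size': (70.2, 59.8), 'ang': -65.4, 'pca': -62.6, 'n': 478}
lampblock teal {'mean': array([583.3,  87.9], dtype=float32), 'box': (584.6, 98.9), 'size': (102.0, 84.0), 'ang': 65.1, 'pca': 65.4, 'n': 564}
wall {'mean': array([611.6,  65.8], dtype=float32), 'box': (570.7, 90.5), 'size': (143.9, 128.6), 'ang': 4.7, 'pca': 19.6, 'n': 76}
cu [264 212   6  10  31] {'mean': array([588.2,  97.6], dtype=float32), 'box': (587.9, 97.7), 'size': (27.4, 8.3), 'ang': -21.8, 'pca': -23.2, 'n': 31} 47.054187203394804
cu [274 216   7  11  32] {'mean': array([574.3,  68.7], dtype=float32), 'box': (574.2, 68.6), 'size': (27.4, 7.5), 'ang': -26.7, 'pca': -26.5, 'n': 32} 44.80778837121363
bar {'mean': array([473.3, -87.3], dtype=float32), 'box': (473.4, -87.3), 'size': (39.2, 12.2), 'ang': 68.4, 'pca': 66.3, 'n': 21}
base {'mean': array([476.8, -89.1], dtype=float32), 'box': (480.7, -86.5), 'size': (105.7, 91.0), 'ang': 9.9, 'pca': -22.6, 'n': 817}
cam {'mean': array([ 653.9, -159.8], dtype=float32), 'box': (651.8, -158.8), 'size': (111.8, 52.5), 'ang': -16.0, 'pca': -23.3, 'n': 267}
```

```bash
python3 - <<'E'
from h import *
t=load('top'); W=heights(t); s=load('scene'); S=heights(s); Ms=masks(s)
for n,w in dict(biggrey=(398,205,26,36),blue=(438,240,32,32),yellow=(390,295,24,18),lamphead=(244,198,20,26)).items():
    m=win(*w)&(W[...,2]<1000); z=W[...,2][m]; k=m&(W[...,2]>20)
    print(n,'max z',np.sort(z)[-8:].round(),'mean xy',W[k][:,:2].mean(0).round(),W[k].min(0).round(),W[k].max(0).round())
print('s bar',rect(s,win(280,215,25,30)&Ms['orange']&(S[...,2]>138)&(S[...,2]<146),142), S[...,2][win(280,215,25,30)&Ms['orange']].max())
print('s rest',rect(s,win(215,280,40,36)&(abs(S[...,2]-35)<2.5),35))
print('s gaugetop',rect(s,win(222,268,24,24)&(abs(S[...,2]-90)<4),90))
m=win(340,220,50,45)&Ms['orange']; n,lab,st,ce=cv2.connectedComponentsWithStats(m.astype(np.uint8))
for i in range(1,n): print('s cu',st[i],rect(s,lab==i,45) if st[i,4]>3 else '')
print('s camtop',rect(s,win(320,272,34,34)&(abs(S[...,2]-85)<3),85)); print('t camtop',rect(t,win(345,170,30,40)&(abs(W[...,2]-85)<4),85))
E
```

```text
biggrey max z [128. 128. 128. 128. 128. 129. 129. 130.] mean xy [ 547. -284.] [ 522. -306.   41.] [ 577. -269.  130.]
blue max z [125. 126. 126. 126. 126. 127. 128. 128.] mean xy [ 462. -393.] [ 438. -421.   45.] [ 487. -372.  128.]
yellow max z [89. 89. 89. 90. 91. 91. 92. 92.] mean xy [ 345. -260.] [ 333. -281.   31.] [ 357. -243.   92.]
lamphead max z [51. 51. 52. 53. 53. 53. 54. 56.] mean xy [597. 127.] [569. 107.  26.] [626. 156.  56.]
s bar {'mean': array([475.7, -89.2], dtype=float32), 'box': (475.3, -90.0), 'size': (42.7, 17.3), 'ang': 77.1, 'pca': 72.1, 'n': 54} 990.9411659555271
s rest {'mean': array([ 454. , -286.8], dtype=float32), 'box': (450.6, -282.3), 'size': (75.6, 61.3), 'ang': -66.4, 'pca': 78.1, 'n': 332}
s gaugetop {'mean': array([ 450.4, -282.3], dtype=float32), 'box': (450.9, -282.4), 'size': (41.1, 15.8), 'ang': -63.7, 'pca': -64.2, 'n': 77}
s cu [366 231   4   3   8] {'mean': array([581.8, 102.5], dtype=float32), 'box': (581.5, 102.3), 'size': (11.2, 4.8), 'ang': -25.1, 'pca': -24.1, 'n': 8}
s cu [356 235   6   5  17] {'mean': array([574.6,  70.4], dtype=float32), 'box': (574.4, 70.2), 'size': (20.8, 7.1), 'ang': -24.3, 'pca': -25.5, 'n': 17}
s camtop {'mean': array([ 660.2, -162.1], dtype=float32), 'box': (658.4, -162.5), 'size': (48.4, 40.4), 'ang': -20.8, 'pca': 8.5, 'n': 193}
t camtop {'mean': array([ 657.1, -160.5], dtype=float32), 'box': (652.9, -159.6), 'size': (50.5, 39.6), 'ang': -21.5, 'pca': -25.8, 'n': 198}
```

```bash
python3 -m handwheel '[{"x":0.39,"y":0.52,"spin":0.98,"jaw":0.6},{"x":0.39,"y":0.52,"spin":0.98,"jaw":0.6},{"x":0.39,"y":0.52,"spin":0.98,"jaw":0.6},{"x":0.39,"y":0.52,"spin":0.98,"jaw":0.6},{"x":0.39,"y":0.52,"spin":0.98,"jaw":0.6},{"x":0.39,"y":0.52,"spin":0.98,"jaw":0.6},{"x":0.39,"y":0.52,"spin":0.98,"jaw":0.6},{"x":0.39,"y":0.52,"spin":0.98,"jaw":0.6},{"x":0.39,"y":0.52,"spin":0.98,"jaw":0.6},{"x":0.39,"y":0.52,"spin":0.98,"jaw":0.6},{"x":0.39,"y":0.52,"spin":0.98,"jaw":0.6},{"x":0.39,"y":0.52,"spin":0.98,"jaw":0.6},{"x":0.39,"y":0.52,"spin":0.98,"jaw":0.6},{"x":0.39,"y":0.52,"spin":0.98,"jaw":0.6},{"x":0.39,"y":0.52,"spin":0.98,"jaw":0.6},{"x":0.39,"y":0.52,"spin":0.98,"jaw":0.6},{"x":0.39,"y":0.52,"spin":0.98,"jaw":0.6},{"x":0.39,"y":0.52,"spin":0.98,"jaw":0.6},{"x":0.30,"y":0.52,"spin":0.98,"jaw":0.6},{"jaw":0.6}]' 25
cat > st.py <<'E'
from workcell import monitor
import numpy as np
s=monitor.sense();q=s['orientation']
from scipy.spatial.transform import Rotation as R
m=R.from_quat(q).as_matrix()
print('t',round(s['time'],2),'tcp',np.round(s['ee_pos'],1),'close',round(np.degrees(np.arctan2(m[1,1],m[0,1])),2),'tilt',round(np.degrees(np.arccos(-m[2,2])),2),'F',np.round(s['wrist_force'],1),'M',np.round(s['moment'],2),'gap',round(s['finger_gap'],1),'grip',np.round(s['grasp_force'],1))
E
python3 st.py
```

```text
t 0.1 tcp [ 229.7 -580.6  238. ] close -68.41 tilt 0.09 F [-0.9  0.5  0.1] M [0.   0.02 0.02] gap 88.2 grip 0.0validation failed for argument at $[0]...
```

```bash
python3 -m handwheel '[{"x":0.39,"y":0.52,"z":0,"spin":0.98,"jaw":0.6},{"x":0.39,"y":0.52,"z":0,"spin":0.98,"jaw":0.6},{"x":0.39,"y":0.52,"z":0,"spin":0.98,"jaw":0.6},{"x":0.39,"y":0.52,"z":0,"spin":0.98,"jaw":0.6},{"x":0.39,"y":0.52,"z":0,"spin":0.98,"jaw":0.6},{"x":0.39,"y":0.52,"z":0,"spin":0.98,"jaw":0.6},{"x":0.39,"y":0.52,"z":0,"spin":0.98,"jaw":0.6},{"x":0.39,"y":0.52,"z":0,"spin":0.98,"jaw":0.6},{"x":0.39,"y":0.52,"z":0,"spin":0.98,"jaw":0.6},{"x":0.39,"y":0.52,"z":0,"spin":0.98,"jaw":0.6},{"x":0.39,"y":0.52,"z":0,"spin":0.98,"jaw":0.6},{"x":0.39,"y":0.52,"z":0,"spin":0.98,"jaw":0.6},{"x":0.39,"y":0.52,"z":0,"spin":0.98,"jaw":0.6},{"x":0.39,"y":0.52,"z":0,"spin":0.98,"jaw":0.6},{"x":0.39,"y":0.52,"z":0,"spin":0.98,"jaw":0.6},{"x":0.39,"y":0.52,"z":0,"spin":0.98,"jaw":0.6},{"x":0.39,"y":0.52,"z":0,"spin":0.98,"jaw":0.6},{"x":0.39,"y":0.52,"z":0,"spin":0.98,"jaw":0.6},{"x":0.3,"y":0.52,"z":0,"spin":0.98,"jaw":0.6},{"x":0,"y":0,"z":0,"spin":0,"jaw":0.6}]' 25; python3 st.py
```

```text
time: 1.77
ee_pos: [451.8, -280.7, 238.8]
orientation: [0.536, 0.844, 0.002, 0.0]
wrist_force: [0.1, 0.9, 0.0]
finger_gap: 52.6
grasp_force: 0.0
t 1.77 tcp [ 451.8 -280.7  238.8] close 25.19 tilt 0.21 F [0.1 0.9 0. ] M [-0.06 -0.12  0.01] gap 52.6 grip 0.0
```

```bash
python3 -m handwheel '[{"x":-0.08,"y":-0.05,"z":-0.6,"spin":-0.06,"jaw":0.6},{"x":0,"y":0,"z":-0.6,"spin":0,"jaw":0.6},{"x":0,"y":0,"z":-0.6,"spin":0,"jaw":0.6},{"x":0,"y":0,"z":-0.6,"spin":0,"jaw":0.6},{"x":0,"y":0,"z":-0.6,"spin":0,"jaw":0.6},{"x":0,"y":0,"z":-0.6,"spin":0,"jaw":0.6},{"x":0,"y":0,"z":-0.6,"spin":0,"jaw":0.6},{"x":0,"y":0,"z":-0.6,"spin":0,"jaw":0.6},{"x":0,"y":0,"z":-0.3,"spin":0,"jaw":0.6},{"x":0,"y":0,"z":-0.2,"spin":0,"jaw":0.6},{"x":0,"y":0,"z":0,"spin":0,"jaw":0.6},{"x":0,"y":0,"z":0,"spin":0,"jaw":0.6}]'; python3 st.py
```

```text
time: 2.77
ee_pos: [447.3, -286.6, 80.0]
orientation: [0.542, 0.84, -0.0, 0.0]
wrist_force: [0.8, 0.2, -1.0]
finger_gap: 52.7
grasp_force: 0.0
t 2.77 tcp [ 447.3 -286.6   80. ] close 24.35 tilt 0.02 F [ 0.8  0.2 -1. ] M [-0.04 -0.16  0.  ] gap 52.7 grip 0.0
```

```bash
python3 -m handwheel '[{"x":0.07,"y":0.14,"z":-0.1,"spin":0.08,"jaw":0.6},{"x":0,"y":0,"z":-0.1,"spin":0,"jaw":0.6},{"x":0,"y":0,"z":-0.13,"spin":0,"jaw":0.6},{"x":0,"y":0,"z":0,"spin":0,"jaw":0.6},{"x":0,"y":0,"z":0,"spin":0,"jaw":0.6}]'; python3 st.py; python3 - <<'E'
from h import *
c=snap('scene'); cv2.imwrite('pics/g1.png',cv2.resize(c['color'][200:350,150:350],(800,600),interpolation=cv2.INTER_CUBIC))
E
python3 st.py
```

```text
time: 3.18
ee_pos: [449.2, -282.1, 69.8]
orientation: [0.539, 0.842, -0.0, -0.0]
wrist_force: [-0.8, 0.5, -0.4]
finger_gap: 52.9
grasp_force: 0.0
t 3.18 tcp [ 449.2 -282.1   69.8] close 24.79 tilt 0.01 F [-0.8  0.5 -0.4] M [-0.01 -0.16 -0.01] gap 52.9 grip 0.0
t 3.23 tcp [ 449.3 -282.1   69.9] close 24.79 tilt 0.01 F [0.2 0.5 0. ] M [ 0.01 -0.11  0.  ] gap 52.8 grip 0.0
```

View pics/g1.png

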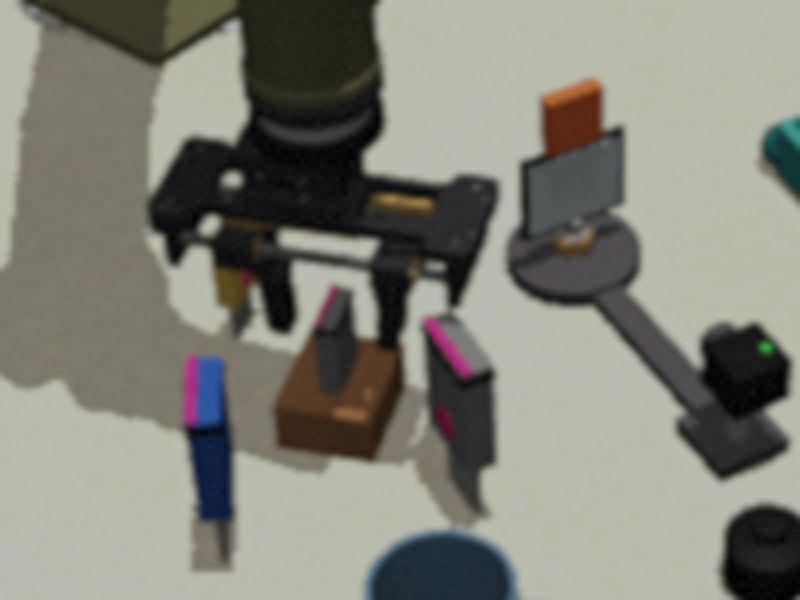

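The picture shows the open fingers astride the gauge, whose top is at (340,310), with the gripper body clear above the larger grey gauge (460,350). Closing and lifting next.

```bash
python3 -m handwheel '[{"x":0,"y":0,"z":0,"spin":0,"jaw":0},{"x":0,"y":0,"z":0,"spin":0,"jaw":0},{"x":0,"y":0,"z":0,"spin":0,"jaw":0},{"x":0,"y":0,"z":0,"spin":0,"jaw":0},{"x":0,"y":0,"z":0,"spin":0,"jaw":0},{"x":0,"y":0,"z":0,"spin":0,"jaw":0},{"x":0,"y":0,"z":0.2,"spin":0,"jaw":0},{"x":0,"y":0,"z":0.4,"spin":0,"jaw":0},{"x":0,"y":0,"z":0.5,"spin":0,"jaw":0},{"x":0,"y":0,"z":0.5,"spin":0,"jaw":0},{"x":0,"y":0,"z":0.5,"spin":0,"jaw":0},{"x":0,"y":0,"z":0.5,"spin":0,"jaw":0},{"x":0,"y":0,"z":0.5,"spin":0,"jaw":0},{"x":0,"y":0,"z":0.5,"spin":0,"jaw":0},{"x":0,"y":0,"z":0.5,"spin":0,"jaw":0},{"x":0,"y":0,"z":0.4,"spin":0,"jaw":0},{"x":0,"y":0,"z":0,"spin":0,"jaw":0},{"x":0,"y":0,"z":0,"spin":0,"jaw":0}]' 30; python3 st.py
```

```text
time: 4.73
ee_pos: [449.3, -282.2, 205.3]
orientation: [0.539, 0.842, 0.0, 0.001]
wrist_force: [0.2, -0.4, -0.7]
finger_gap: 13.7
grasp_force: 29.9
t 4.73 tcp [ 449.3 -282.2  205.3] close 24.78 tilt 0.06 F [ 0.2 -0.4 -0.7] M [-0.03 -0.11 -0.  ] gap 13.7 grip 29.9
```

```bash
python3 -m handwheel '[{"x":0.24,"y":0.5,"z":0,"spin":0.44,"jaw":0},{"x":0.25,"y":0.7,"z":0,"spin":0.44,"jaw":0},{"x":0.25,"y":0.7,"z":0,"spin":0.44,"jaw":0},{"x":0.25,"y":0.7,"z":0,"spin":0.44,"jaw":0},{"x":0.25,"y":0.7,"z":0,"spin":0.44,"jaw":0},{"x":0.25,"y":0.7,"z":0,"spin":0.44,"jaw":0},{"x":0.24,"y":0.7,"z":0,"spin":0.44,"jaw":0},{"x":0.24,"y":0.7,"z":0,"spin":0.44,"jaw":0},{"x":0.24,"y":0.7,"z":0,"spin":0.44,"jaw":0},{"x":0.24,"y":0.7,"z":0,"spin":0.44,"jaw":0},{"x":0.24,"y":0.7,"z":0,"spin":0.44,"jaw":0},{"x":0.24,"y":0.7,"z":0,"spin":0.44,"jaw":0},{"x":0.24,"y":0.7,"z":0,"spin":0.44,"jaw":0},{"x":0.24,"y":0.7,"z":0,"spin":0.44,"jaw":0},{"x":0.24,"y":0.7,"z":0,"spin":0.44,"jaw":0},{"x":0.24,"y":0.7,"z":0,"spin":0.44,"jaw":0},{"x":0.24,"y":0.7,"z":0,"spin":0.44,"jaw":0},{"x":0.24,"y":0.48,"z":0,"spin":0.44,"jaw":0},{"x":0,"y":0,"z":0,"spin":0,"jaw":0},{"x":0,"y":0,"z":0,"spin":0,"jaw":0}]'; python3 st.py
```

```text
time: 6.4
ee_pos: [579.6, 83.6, 203.7]
orientation: [0.221, 0.975, -0.0, -0.001]
wrist_force: [-0.5, -0.8, -1.2]
finger_gap: 13.5
grasp_force: 29.9
t 6.4 tcp [579.6  83.6 203.7] close 64.43 tilt 0.12 F [-0.5 -0.8 -1.2] M [-0.03 -0.12 -0.  ] gap 13.5 grip 29.9
```

```bash
python3 -m handwheel '[{"x":0.05,"y":-0.02,"z":-0.4,"spin":0,"jaw":0},{"x":0,"y":0,"z":-0.5,"spin":0,"jaw":0},{"x":0,"y":0,"z":-0.5,"spin":0,"jaw":0},{"x":0,"y":0,"z":-0.5,"spin":0,"jaw":0},{"x":0,"y":0,"z":-0.5,"spin":0,"jaw":0},{"x":0,"y":0,"z":-0.25,"spin":0,"jaw":0},{"x":0,"y":0,"z":0,"spin":0,"jaw":0},{"x":0,"y":0,"z":0,"spin":0,"jaw":0}]'; python3 st.py; python3 - <<'E'
from h import *
a=np.radians(64.4); ux=np.array([np.cos(a),np.sin(a)]); uy=np.array([-ux[1],ux[0]]); G=np.array([581.2,83.1])
for n in('scene','top'):
    c=snap(n); S=heights(c); np.savez(f'pics/hov_{n}.npz',**c)
    d=S[...,:2]-G; r=np.hypot(*np.moveaxis(d,-1,0))<40
    for lo,hi in((58,72),(72,82),(86,100)):
        m=r&(S[...,2]>lo)&(S[...,2]<hi); P=d[m]
        if m.sum(): print(n,lo,hi,m.sum(),'x',np.percentile(P@ux,[3,50,97]).round(1),'y',np.percentile(P@uy,[3,50,97]).round(1),'zmin',S[m][:,2].min().round(1))
c=dict(np.load('pics/hov_scene.npz')); u,v=map(int,proj(c,[581,83,60])); print(u,v)
a=c['color'][v-38:v+37,u-50:u+50]; b=dict(np.load('pics/hov_top.npz')); u,v=map(int,proj(b,[581,83,45])); e=b['color'][v-38:v+37,u-50:u+50]
cv2.imwrite('pics/hov.png',cv2.convertScaleAbs(np.hstack([cv2.resize(k,(400,300),interpolation=cv2.INTER_CUBIC) for k in(a,e)]),alpha=1.4))
E
```

```text
time: 7.07
ee_pos: [581.5, 81.7, 124.9]
orientation: [0.222, 0.975, -0.0, -0.0]
wrist_force: [-0.8, 0.7, -0.6]
finger_gap: 13.9
grasp_force: 29.9
t 7.07 tcp [581.5  81.7 124.9] close 64.32 tilt 0.08 F [-0.8  0.7 -0.6] M [ 0.09 -0.15 -0.04] gap 13.9 grip 29.9
scene 58 72 19 x [-3.2 -0.2  3. ] y [-15.3  -2.3  10.9] zmin 60.8
scene 72 82 22 x [-4.  -0.3  1.7] y [-24.9  -5.9  10.3] zmin 72.1
scene 86 100 28 x [-8.1 -4.9  6.9] y [-19.6 -10.5  12.4] zmin 86.5
363 231
```

View pics/hov.png

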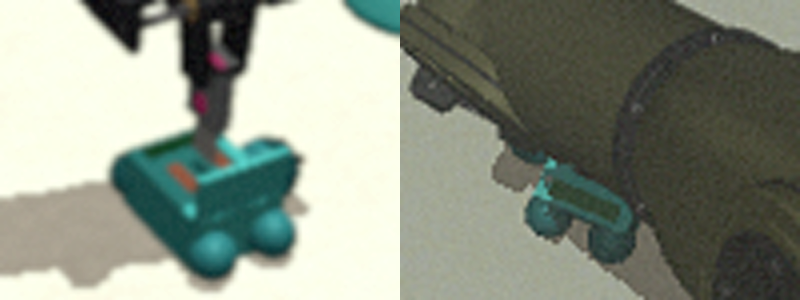

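Left tile: the blade hangs a little above the slit, at about (210,140), between the copper strips, with the dot at (200,103) on the front side. Right tile: the arm hides the lamp from the top camera. The numbers call for about +1.2 mm along the gap's x, so I'll lower slowly into the mouth.

```bash
python3 -m handwheel '[{"x":0.01,"y":0.04,"z":-0.1,"spin":0,"jaw":0},{"x":0,"y":0,"z":-0.15,"spin":0,"jaw":0},{"x":0,"y":0,"z":-0.15,"spin":0,"jaw":0},{"x":0,"y":0,"z":-0.1,"spin":0,"jaw":0},{"x":0,"y":0,"z":-0.1,"spin":0,"jaw":0},{"x":0,"y":0,"z":0,"spin":0,"jaw":0}]'; python3 st.py
```

```text
time: 7.67
ee_pos: [581.8, 83.8, 106.6]
orientation: [0.222, 0.975, -0.0, -0.001]
wrist_force: [-0.8, -0.6, -0.9]
finger_gap: 13.6
grasp_force: 29.9
t 7.67 tcp [581.8  83.8 106.6] close 64.4 tilt 0.07 F [-0.8 -0.6 -0.9] M [ 0.02 -0.18 -0.03] gap 13.6 grip 29.9
```

```bash
python3 -m handwheel '[{"x":0,"y":0,"z":-0.12,"spin":0,"jaw":0},{"x":0,"y":0,"z":-0.12,"spin":0,"jaw":0},{"x":0,"y":0,"z":-0.12,"spin":0,"jaw":0},{"x":0,"y":0,"z":0,"spin":0,"jaw":0}]'; python3 st.py
```

```text
time: 8.0
ee_pos: [581.8, 83.6, 95.7]
orientation: [0.222, 0.975, -0.0, -0.001]
wrist_force: [0.1, 0.1, -1.0]
finger_gap: 13.7
grasp_force: 29.9
t 8.0 tcp [581.8  83.6  95.7] close 64.39 tilt 0.07 F [ 0.1  0.1 -1. ] M [ 0.01 -0.14 -0.04] gap 13.7 grip 29.9
```

```bash
python3 -m handwheel '[{"x":0,"y":0,"z":-0.15,"spin":0,"jaw":0},{"x":0,"y":0,"z":-0.15,"spin":0,"jaw":0},{"x":0,"y":0,"z":-0.12,"spin":0,"jaw":0},{"x":0,"y":0,"z":-0.08,"spin":0,"jaw":0},{"x":0,"y":0,"z":0,"spin":0,"jaw":0}]'; python3 st.py
```

```text
time: 8.42
ee_pos: [581.8, 83.8, 80.8]
orientation: [0.222, 0.975, -0.0, -0.0]
wrist_force: [-0.1, 0.1, -1.1]
finger_gap: 13.6
grasp_force: 29.9
t 8.42 tcp [581.8  83.8  80.8] close 64.39 tilt 0.06 F [-0.1  0.1 -1.1] M [ 0.05 -0.2   0.02] gap 13.6 grip 29.9
```

Almost seated and no contact force yet; pressing gently to the stop.

```bash
python3 -m handwheel '[{"x":0,"y":0,"z":-0.04,"spin":0,"jaw":0},{"x":0,"y":0,"z":-0.03,"spin":0,"jaw":0},{"x":0,"y":0,"z":0,"spin":0,"jaw":0}]'; python3 st.py
```

```text
time: 8.67
ee_pos: [582.3, 84.0, 79.9]
orientation: [0.222, 0.975, 0.0, 0.0]
wrist_force: [-1.4, 0.7, 2.3]
finger_gap: 13.7
grasp_force: 29.9
t 8.67 tcp [582.3  84.   79.9] close 64.39 tilt 0.03 F [-1.4  0.7  2.3] M [-0.09  0.03  0.06] gap 13.7 grip 29.9
```

```bash
python3 -m handwheel '[{"x":0,"y":0,"z":0,"spin":0,"jaw":0.3},{"x":0,"y":0,"z":0,"spin":0,"jaw":0.45},{"x":0,"y":0,"z":0,"spin":0,"jaw":0.5},{"x":0,"y":0,"z":0,"spin":0,"jaw":0.5},{"x":0,"y":0,"z":0.2,"spin":0,"jaw":0.5},{"x":0,"y":0,"z":0.4,"spin":0,"jaw":0.5},{"x":0,"y":0,"z":0.5,"spin":0,"jaw":0.5},{"x":0,"y":0,"z":0.6,"spin":0,"jaw":0.5},{"x":0,"y":0,"z":0.7,"spin":0,"jaw":0.5},{"x":0,"y":0,"z":0.7,"spin":0,"jaw":0.5},{"x":0,"y":0,"z":0.7,"spin":0,"jaw":0.5},{"x":0,"y":0,"z":0.4,"spin":0,"jaw":0.5},{"x":0,"y":0,"z":0,"spin":0,"jaw":0.5}]'; python3 st.py; python3 - <<'E'
from h import *
a=np.radians(64.4); ux=np.array([np.cos(a),np.sin(a)]); uy=np.array([-ux[1],ux[0]]); G=np.array([581.2,83.1])
c=snap('scene'); S=heights(c); d=S[...,:2]-G; r=np.hypot(*np.moveaxis(d,-1,0))<35
z=S[...,2][r&(S[...,2]<115)]; print('top z',np.sort(z)[-10:].round(1))
m=r&(abs(S[...,2]-100)<4); print(rect(c,m,100)); M=masks(c)
print('dot',rect(c,r&M['mag']&(S[...,2]<90),75),'line',rect(c,r&M['mag']&(S[...,2]>92)&(S[...,2]<110),100))
u,v=map(int,proj(c,[581,83,60])); cv2.imwrite('pics/seat.png',cv2.resize(c['color'][v-50:v+40,u-60:u+60],(480,360),interpolation=cv2.INTER_CUBIC))
E
```

```text
time: 9.75
ee_pos: [583.8, 84.9, 208.9]
orientation: [0.222, 0.975, 0.002, 0.003]
wrist_force: [0.3, 0.2, 0.3]
finger_gap: 44.3
grasp_force: 0.0
t 9.75 tcp [583.8  84.9 208.9] close 64.38 tilt 0.34 F [0.3 0.2 0.3] M [ 0.07 -0.16  0.01] gap 44.3 grip 0.0
top z [102.4 102.4 102.6 102.7 102.8 102.8 103.9 104.4 105.2 105.2]
{'mean': array([585.4,  82.5], dtype=float32), 'box': (585.2, 82.4), 'size': (43.1, 18.7), 'ang': -25.9, 'pca': -26.5, 'n': 58}
dot {'mean': array([588.8,  62.7], dtype=float32), 'box': (589.1, 63.0), 'size': (21.0, 7.9), 'ang': -57.5, 'pca': -43.1, 'n': 15} line {'mean': array([584.7,  78.1], dtype=float32), 'box': (583.8, 77.8), 'size': (31.9, 9.3), 'ang': -25.7, 'pca': -28.4, 'n': 24}
```

View pics/seat.png

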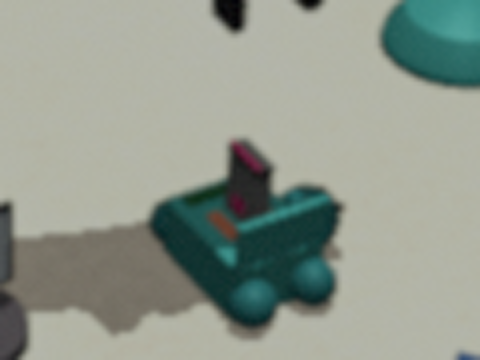

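The gauge stands upright in the gap with its stop on the lamp top. The dot at (238,205) and the magenta line at (250,155) are on the open-front side. Next is the mirror.

```bash
python3 -m handwheel '[{"x":-0.2,"y":-0.32,"z":0,"spin":-0.96,"jaw":0.5},{"x":-0.2,"y":-0.32,"z":0,"spin":-0.96,"jaw":0.5},{"x":-0.2,"y":-0.32,"z":0,"spin":-0.96,"jaw":0.5},{"x":-0.2,"y":-0.32,"z":0,"spin":-0.96,"jaw":0.5},{"x":-0.2,"y":-0.32,"z":0,"spin":-0.96,"jaw":0.5},{"x":-0.2,"y":-0.32,"z":0,"spin":-0.96,"jaw":0.5},{"x":-0.2,"y":-0.32,"z":0,"spin":-0.96,"jaw":0.5},{"x":-0.2,"y":-0.32,"z":0,"spin":-0.96,"jaw":0.5},{"x":-0.2,"y":-0.32,"z":0,"spin":-0.96,"jaw":0.5},{"x":-0.2,"y":-0.32,"z":0,"spin":-0.96,"jaw":0.5},{"x":-0.2,"y":-0.32,"z":0,"spin":-0.96,"jaw":0.5},{"x":-0.2,"y":-0.32,"z":0,"spin":-0.96,"jaw":0.5},{"x":-0.2,"y":-0.32,"z":0,"spin":-0.96,"jaw":0.5},{"x":-0.2,"y":-0.32,"z":0,"spin":-0.96,"jaw":0.5},{"x":-0.2,"y":-0.32,"z":0,"spin":-0.96,"jaw":0.5},{"x":-0.2,"y":-0.32,"z":0,"spin":-0.96,"jaw":0.5},{"x":-0.2,"y":-0.32,"z":0,"spin":-0.96,"jaw":0.5},{"x":-0.2,"y":-0.28,"z":0,"spin":-0.96,"jaw":0.5},{"x":0,"y":0,"z":0,"spin":0,"jaw":0.5},{"x":0,"y":0,"z":0,"spin":0,"jaw":0.5}]'; python3 st.py
```

```text
time: 11.47
ee_pos: [473.5, -87.9, 204.7]
orientation: [0.829, 0.56, -0.001, -0.0]
wrist_force: [0.8, 0.3, -0.2]
finger_gap: 43.7
grasp_force: 0.0
t 11.47 tcp [473.5 -87.9 204.7] close -21.93 tilt 0.1 F [ 0.8  0.3 -0.2] M [-0.   -0.05 -0.01] gap 43.7 grip 0.0
```

```bash
python3 -m handwheel '[{"x":0,"y":0,"z":-0.4,"spin":0,"jaw":0.5},{"x":0,"y":0,"z":-0.5,"spin":0,"jaw":0.5},{"x":0,"y":0,"z":-0.5,"spin":0,"jaw":0.5},{"x":0,"y":0,"z":-0.5,"spin":0,"jaw":0.5},{"x":0,"y":0,"z":-0.5,"spin":0,"jaw":0.5},{"x":0,"y":0,"z":-0.4,"spin":0,"jaw":0.5},{"x":0,"y":0,"z":-0.3,"spin":0,"jaw":0.5},{"x":0,"y":0,"z":0,"spin":0,"jaw":0.5},{"x":0,"y":0,"z":0,"spin":0,"jaw":0.5}]'; python3 st.py
```

```text
time: 12.22
ee_pos: [474.2, -87.0, 112.1]
orientation: [0.829, 0.56, -0.0, -0.0]
wrist_force: [-0.2, -0.1, 0.9]
finger_gap: 44.0
grasp_force: 0.0
t 12.22 tcp [474.2 -87.  112.1] close -21.91 tilt 0.05 F [-0.2 -0.1  0.9] M [-0.06 -0.01  0.01] gap 44.0 grip 0.0
```

Closing on the bar with 10 N first, to let it self-align and read the lateral force.

```bash
python3 -m handwheel '[{"x":0,"y":0,"z":0,"spin":0,"jaw":0.3},{"x":0,"y":0,"z":0,"spin":0,"jaw":0.1},{"x":0,"y":0,"z":0,"spin":0,"jaw":0},{"x":0,"y":0,"z":0,"spin":0,"jaw":0},{"x":0,"y":0,"z":0,"spin":0,"jaw":0},{"x":0,"y":0,"z":0,"spin":0,"jaw":0}]' 10; python3 st.py
```

```text
time: 12.72
ee_pos: [472.7, -87.2, 112.6]
orientation: [0.829, 0.559, -0.001, -0.001]
wrist_force: [-3.9, 2.4, 5.6]
finger_gap: 11.9
grasp_force: 10.0
t 12.72 tcp [472.7 -87.2 112.6] close -21.98 tilt 0.15 F [-3.9  2.4  5.6] M [ 0.39  0.69 -0.05] gap 11.9 grip 10.0
```

```bash
python3 -m handwheel '[{"x":-0.04,"y":0.02,"z":0,"spin":0,"jaw":0},{"x":0,"y":0,"z":0,"spin":0.3,"jaw":0},{"x":0,"y":0,"z":0,"spin":0.6,"jaw":0},{"x":0,"y":0,"z":0,"spin":0.6,"jaw":0},{"x":0,"y":0,"z":0,"spin":0.7,"jaw":0},{"x":0,"y":0,"z":0,"spin":0.7,"jaw":0},{"x":0,"y":0,"z":0,"spin":0.7,"jaw":0},{"x":0,"y":0,"z":0,"spin":0.7,"jaw":0},{"x":0,"y":0,"z":0,"spin":0.7,"jaw":0},{"x":0,"y":0,"z":0,"spin":0.7,"jaw":0},{"x":0,"y":0,"z":0,"spin":0.7,"jaw":0},{"x":0,"y":0,"z":0,"spin":0.7,"jaw":0},{"x":0,"y":0,"z":0,"spin":0.5,"jaw":0},{"x":0,"y":0,"z":0,"spin":0.33,"jaw":0},{"x":0,"y":0,"z":0,"spin":0,"jaw":0},{"x":0,"y":0,"z":0,"spin":0,"jaw":0},{"x":0,"y":0,"z":0,"spin":0,"jaw":0}]' 20; python3 st.py
python3 - <<'E'
from h import *
c=snap('scene'); S=heights(c); G=np.array([475,-89])
M=masks(c); r=np.hypot(S[...,0]-G[0],S[...,1]-G[1])<60
m=r&(S[...,2]>38)&(S[...,2]<97)&~M['orange']; P=S[m]; print(m.sum())
# vertical plane fit of mirror face: robust PCA in xy
Q=P[:,:2]
for _ in range(4):
    mu=Q.mean(0); w,V=np.linalg.eigh(np.cov((Q-mu).T)); n=V[:,0]; k=abs((Q-mu)@n)<4; Q=Q[k]
e=V[:,1]; print('mirror face centre',mu.round(1),'normal deg',np.degrees(np.arctan2(n[1],n[0])).round(1),len(Q),'width',np.ptp(Q@e).round(1))
u,v=map(int,proj(c,[520,0,70])); cv2.imwrite('pics/fin.png',cv2.resize(c['color'][v-60:v+60,u-80:u+80],(640,480),interpolation=cv2.INTER_CUBIC))
E
```

```text
time: 14.13
ee_pos: [472.8, -87.1, 112.7]
orientation: [0.59, 0.807, -0.0, 0.0]
wrist_force: [-1.5, 0.6, 5.3]
finger_gap: 11.9
grasp_force: 20.0
t 14.13 tcp [472.8 -87.1 112.7] close 17.68 tilt 0.01 F [-1.5  0.6  5.3] M [ 0.06  0.53 -0.09] gap 11.9 grip 20.0
206
mirror face centre [479.9 -92. ] normal deg -163.3 194 width 79.7
```

View pics/fin.png

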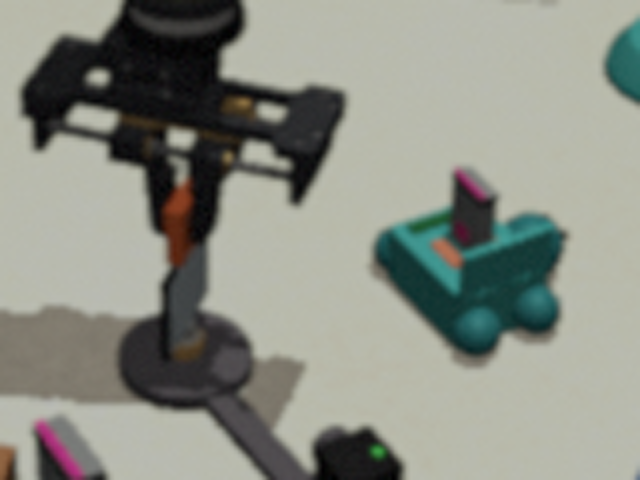

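The fingers hold the orange bar at (180,220), with the mirror at (185,300) turned towards the lamp. The gauge still stands at (475,215) with the dot side to the front. The mirror normal is about 17° by both gripper and depth, against a target of 17.65°, so the sight passes within about 6 mm of the dot.

```bash
python3 -c "
from workcell import workorder
print(workorder.hand_in())"; python3 st.py
```

```text
the job is handed in; nothing more can be done
None
the job is handed in; nothing more can be done
```

I seated the gauge in the lamp's gap down to its stop, dot to the open front, and released it; the gripper is holding the mirror, with the line of sight estimated within about 6 mm of the dot (limit 15 mm), and I handed the job in at 14 s, though it returned no verdict.

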